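Tilt the cookie spatula out of the case's top drawer

ROBOT

A 6-joint arm with a two-finger parallel gripper is mounted at the origin on a cart in front of the work surface, level with it; the furniture and walls round the work are solid. World frame = base frame: x ahead of the robot, y to its left, z up, the work surface at z = 0. Lengths are in mm, angles in rad, forces in N, time in s.
With the tool pointing down it reaches from about 150 to 775 mm from the base axis. Payload 6.1 kg.
Tool frame: the origin (TCP) lies midway between the tips of the shut fingers; the grasp point (between the pads) lies 19 mm behind it; y points along the fingers, x is the direction in which the jaws open and shut, and the axes are right-handed (so a half turn about y gives the same grasp; the last joint's range is limited). The gripper opens to 85 mm and grips with 20 to 120 N. Pads are 22 mm wide; open, the fingers measure 114 mm over their backs; the gripper's body (76 mm by 85 mm) begins 54 mm behind the grasp point. The pads swing forward as they close: fully open they stand 13 mm farther back than shut.
Start: joints at [0, 0.126, -0.04, 1.405, 0, 1.571], TCP at [524.984, -0, 231.295] pointing down, gripper open.
Joint ranges: [-2.72, 2.72], [-0.95, 1.95], [-1.27, 1.35], [-1.78, 2.02], [-1.46, 1.47], [-3.14, 3.14]. Speed limits (rad/s): [2.39, 2.39, 3.01, 3.14, 3.14, 3.14].

INTERFACE

Orientations are given as a 3x3 rotation matrix whose columns are the frame's x, y, z axes.
In Python, from rig import * gives the robot as it stands.
- The arm moves only by the tool move_arm, never from a script. Its argument "rows" is a list of rows, each an object with "linear": the shift along the tool's x, y, z in units of 50 mm (1.0 is 50 mm), a list of three; "rotation": the turn, a rotation vector about the tool's x, y, z in units of 5 degrees (1.0 is 5 degrees), a list of three. A call has 1 to 20 rows; each row shifts and turns the commanded pose from where the row before left it, along the tool's axes as they then stand; what a row does not reach is not made up. A row lasts 1/10 s, in which the tool goes at most 50 mm and 8.59 degrees, less where a joint would pass 70% of its speed; a pose out of reach is approached as far as the arm can. A call is refused whole if a number of a shift passes 1 or a number of a turn 1, either way. A call with a gripper value outside its range is refused whole. "jaw" is the opening, from 0 (shut) to 1 (fully open), set as the call begins (left out, the last holds). The fingers move at their own pace and stop on an object; "squeeze" is the grip in N (left out, the last holds). Time passes only in rows, so rows that do not move let the fingers close. It gives the time, the measured TCP pose, the force and the opening at its end, in the units of the state.
- observe(): the state, without advancing time (a new reading comes with each control period).
- capture(name): name is "scene" or "side" or "wrist"; returns the picture (420x560x3 uint8, red, green, blue); there is no depth.
- camera_model(name): a dict with "fx", "fy", "cx", "cy" (pixels), "R" (3x3) and "t" (3): a world point X has camera coordinates R X + t. Camera axes: x right, y down, z forward; pixel columns grow to the right and rows downward; lengths in mm; the calibration is good to about 2 mm. A picture is of the moment at which its call begins: read the wrist's pose just before it. camera_model takes no time and is no camera call; for the wrist camera it gives the pose at the moment of the call.
- hand_in(): hands the job in, once; it reports no verdict.
The state is a dict: "time_s": time; "q": joint angles; "joint_velocities": joint speeds; "joint_efforts": joint torques, N m; "tool_pos": TCP position; "orientation": TCP orientation; "force": force on the tool from outside, world axes, zero at the start; "torque": the same for the moment, N m; "grip_width": finger opening in mm.
Only numpy, scipy, OpenCV 4.12 (cv2) and the standard library are available. Lean on these libraries where they do the work, as an engineer would, in place of code of your own. Each camera call takes 0.05 s, during which the arm holds its last target. There are 200 camera calls.

TASK

First stand the amber bottle, which is in the way of the drawer case's top drawer, back in its gap midway between the two red-capped spice jars and in line with them, then pull that drawer out to its stop. The cookie spatula inside is longer than the opening, so take it by its wooden handle and tilt it out without wrenching it against the case. Finish while still holding it in the air, all of it higher than the case and touching nothing else, with the drawer left open and everything else left alone.

Things in the scene. Friction and masses are not known exactly. Their poses are not given: they have to be found in the camera images.
- case: Beige three-drawer desk case, 240 mm wide (x), 200 mm deep (y), 165 mm high; does not shift. Origin: centre of its underside, z up. Front face: the plane y = +90 mm, looking along its +y, roughly towards the robot. Lid panel 4 mm thick. Only the top drawer moves; lips of the drawers 70 mm wide, 4 mm thick, stand 10 mm out from their fronts (top one at z = 148 to 152 mm).
- case_drawer3 (a joint): Travel of the top drawer in m along the case's +y: 0 shut, 0.130 at its stop; starts ajar, about 0.06; slides easily (under 1 N) and stays where left. Clear plastic tray; the thin cards flat on its floor are part of it. At the stop it is open from above over 127 mm, from the case's front edge to its front panel's inner face; its back 49 mm stays under the lid.
- drawer_front (a point): Middle of the top edge of the top drawer's front panel, mid-thickness; moves with the drawer. Panel 3 mm thick, z = 112 to 156 mm; it can be hooked from inside. Drawer inside: 224 mm wide, 176 mm long, floor at z = 114 mm, side walls to z = 150 mm; a white divider 3 mm thick, 24 mm high runs front to back in the middle: two lanes, each 110 mm wide.
- case_mouth (a point): Middle of the lower front edge of the case's lid panel, 161 mm above the table (47 mm over the drawer's floor); fixed to the case. The spatula comes out between this edge and the drawer's front panel.
- spatula: Cookie spatula, 160 mm long, 0.09 kg, lying flat in the drawer's left or right lane, handle towards the drawer's front. Origin midway along it on its underside; x along it, handle to -x, z up. Wooden handle x = -80 to 0 mm, 18 mm wide, 15 mm high, on the drawer's floor; neck 11 mm wide, 4 mm thick; steel blade x = 30 to 80 mm, 46 mm wide, 3 mm thick. Balances near x = -18 mm.
- spatula_handle (a point): Middle of the wooden handle, 40 mm from its end, 7.5 mm above its underside.
- handle_end (a point): Free end of the handle.
- blade_end (a point): Middle of the blade's far edge.
- bottle: Amber bottle, white cap, 172 mm high, 0.25 kg, standing loose in front of the top drawer. Origin: centre of its underside, z up. Body 52 mm diameter up to z = 107 mm, tapering to a neck of 21 mm diameter from z = 130 to 156 mm; cap 25 mm diameter from z = 156 to 172 mm.
- jar_a: One of two alike red-capped spice jars, 45 mm diameter, 106 mm high, standing loose about 170 mm apart (centre to centre). Origin at the centre of its underside; its -y axis points to the other jar (to within 4 degrees).
- jar_b: The other spice jar.
- label_roll: White roll of labels, 78 x 81 mm, 26 mm high, lying loose in the drawer's other lane; it stays in the drawer. Origin under its middle.
- tape: Roll of tan tape, 104 mm across, 25 mm high, loose, lying on the left of the table; to be left alone.
- date_stamp: Small black stamp with a brown knob, 64 mm high, loose, standing to the right of the drawer case; to be left alone.
Not all that is in view belongs to the job. There is more than one size of the spatula; the one meant has the size given above.

How it is judged (in metres and radians):
On the way, in this order (a step that is already met when the one before it is completed fails the run):
1. the bottle stands, let go, between the two spice jars (horizontal distance between bottle and jar_a below 0.105 m and horizontal distance between bottle and jar_b below 0.105 m and x of bottle in the frame of jar_a between -0.04 and 0.04 m and angle between bottle's own z axis and vertical below 0.1 rad and height (world z) of bottle below 0.008 m and contact force between bottle and the fingers below 0.1 N and linear speed of bottle below 0.03 m/s), for 0.2 s.
2. the top drawer is pulled out to its stop, the spatula still in it (value of joint case_drawer3 above 0.12 m and height (world z) of spatula below 0.13 m), for 0.1 s.
At the end, for the whole second after the job is handed in: Spatula held nearly still by its handle, ends and middle over 180 mm above the table, not touching case or drawer; drawer 105 mm or more open, label roll in it; bottle upright on the table, within 105 mm of both jars' centres and 40 mm of the line through them (horizontal distance between bottle and jar_a below 0.105 m and horizontal distance between bottle and jar_b below 0.105 m and x of bottle in the frame of jar_a between -0.04 and 0.04 m and angle between bottle's own z axis and vertical below 0.1 rad and height (world z) of bottle below 0.008 m and value of joint case_drawer3 above 0.105 m and height (world z) of each of handle_end, blade_end, spatula above 0.18 m and contact force between spatula and the fingers above 1 N and distance between the grasp point and spatula_handle below 0.06 m and contact force between spatula and case below 0.05 N and linear speed of spatula below 0.04 m/s and height (world z) of label_roll between 0.105 and 0.125 m and contact force between bottle and the arm below 0.1 N); the arm keeps its last pose, push and grip.
It fails at once if the spatula is wrenched against the case or drawer with more than 20 N (contact force between spatula and case above 20 N).
It fails at once if the bottle is tipped over (angle between bottle's own z axis and vertical above 0.6 rad).
It fails at once if the spice jars are pushed or knocked over (distance of any of jar_a, jar_b from where it was at the start of the episode above 0.025 m or angle between any of jar_a, jar_b's own z axis and vertical above 0.4 rad).
It fails at once if the tape roll or date stamp is pushed or knocked over (distance of any of tape, date_stamp from where it was at the start of the episode above 0.025 m or angle between any of tape, date_stamp's own z axis and vertical above 0.4 rad).
It also fails if it takes over 64 s, if anything falls off the work surface, if the arm or the gripper's body presses on something with over 40 N, if the wrist force passes 120 N, or if a joint passes its speed limit or range.

## Working session

There is one attempt and no reset: what is moved stays moved. The work goes in short steps, Python scripts to look and compute and a tool call to move; the robot and the scene stay as the last step left them, time stands still between calls to the robot, and variables do not carry over. Pictures are saved under pics/ and viewed, on a budget of 10 in all, crops included, one or two more only if the job needs it, and the job is handed in when it is done.

Besides the shell and the picture viewer there is one more tool, called as name(argument=value, ...), one argument or row to a line, values as JSON. move_arm: Moves the arm, as the interface text tells. Its arguments: {"type":"object","properties":{"rows":{"type":"array"},"jaw":{"type":"number"},"squeeze":{"type":"number"}},"required":["rows"]}

```bash
mkdir -p pics; ls; python3 - <<'E'
from rig import *
import cv2,numpy as np
s=observe();print(s)
for n in ("scene","side"):
    im=capture(n);cv2.imwrite(f"pics/{n}0.png",im[:,:,::-1])
    m=camera_model(n);print(n,m)
m=camera_model("wrist");print(m);im=capture("wrist");cv2.imwrite("pics/wrist0.png",im[:,:,::-1])
E
```

```text
pics
{'time_s': 0.0, 'q': array([ 2.20986753e-05,  1.26412398e-01, -4.06034648e-02,  1.40536499e+00,
       -2.57070248e-05,  1.57079408e+00]), 'joint_velocities': array([ 0.00052197, -0.00138058,  0.00010558,  0.00076026, -0.00117458,
       -0.00109124]), 'joint_efforts': array([-1.88969068e-03, -4.35916471e+01,  3.52923596e+01,  1.73015334e-02,
       -7.00984879e-05, -2.14169546e-05]), 'tool_pos': array([5.24612171e+02, 3.99680821e-03, 2.30513530e+02]), 'orientation': array([[ 9.99998744e-01, -1.58452758e-03, -2.43861223e-05],
       [ 2.43453638e-05, -2.57420407e-05,  9.99999999e-01],
       [-1.58452821e-03, -9.99998744e-01, -2.57034325e-05]]), 'force': array([ 0.10317677, -0.35851219,  0.5321266 ]), 'torque': array([-0.01619439, -0.02730072, -0.00679016]), 'grip_width': 85.83625525061314}
scene {'fx': 385.8170389339657, 'fy': 385.8170389339657, 'cx': 285.9289963803344, 'cy': 208.26421786588946, 'R': array([[-0.50834546, -0.86111611, -0.00799594],
       [-0.3602088 ,  0.22105874, -0.90630164],
       [ 0.78219851, -0.45783411, -0.42255581]]), 't': array([307.93961443, 303.14832576, 616.68874937])}
side {'fx': 395.5629733504483, 'fy': 395.5629733504483, 'cx': 281.33325089675515, 'cy': 208.37118914638629, 'R': array([[ 0.9823312 , -0.18564445, -0.02369691],
       [-0.12835848, -0.57616953, -0.80718819],
       [ 0.13619656,  0.79596784, -0.58981835]]), 't': array([-586.26747675,  164.99636653, 1146.41559953])}
{'fx': 349.0396347324977, 'fy': 349.0396347324977, 'cx': 279.05340946232536, 'cy': 210.37590002066847, 'R': array([[ 9.99998573e-01, -4.34744578e-04, -1.63265810e-03],
       [ 8.26919812e-06, -9.65056895e-01,  2.62040435e-01],
       [-1.68952861e-03, -2.62040075e-01, -9.65055514e-01]]), 't': array([-524.3250748 ,  -34.75671886,  378.5913892 ])}
```

View pics/scene0.png

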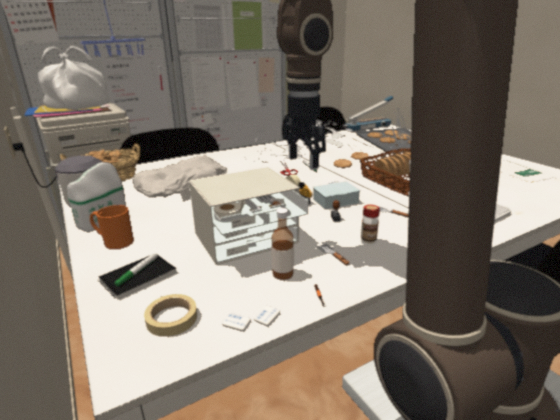

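View pics/side0.png

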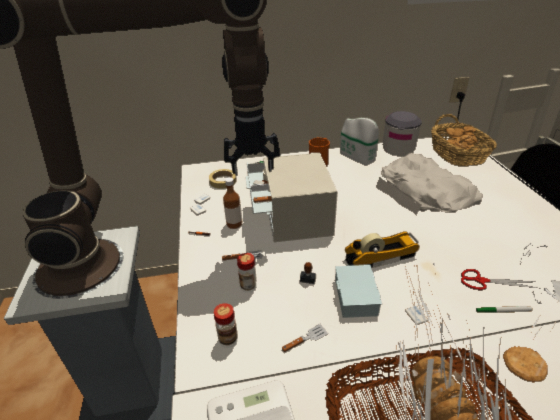

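```bash
cat > h.py <<'E'
from rig import *
import cv2,numpy as np
def ray(m,u,v):
    d=m["R"].T@np.array([(u-m["cx"])/m["fx"],(v-m["cy"])/m["fy"],1]); c=-m["R"].T@m["t"]; return c,d
def onz(m,u,v,z):
    c,d=ray(m,u,v); return c+d*(z-c[2])/d[2]
def tri(m1,p1,m2,p2):
    A=[];b=[]
    for m,p in((m1,p1),(m2,p2)):
        c,d=ray(m,*p); d=d/np.linalg.norm(d); P=np.eye(3)-np.outer(d,d); A.append(P);b.append(P@c)
    return np.linalg.lstsq(np.vstack(A),np.hstack(b),rcond=None)[0]
def proj(m,X):
    p=m["R"]@np.array(X,float)+m["t"]; return p[0]/p[2]*m["fx"]+m["cx"],p[1]/p[2]*m["fy"]+m["cy"]
E
python3 - <<'E'
from h import *
np.set_printoptions(precision=1,suppress=True)
S=camera_model("side");C=camera_model("scene")
print("case corners",[onz(S,u,v,165) for u,v in((265,161),(325,155),(335,190),(272,195))])
print("case scene",[onz(C,u,v,165) for u,v in((189,181),(273,169),(308,186),(212,205))])
for n,(u,v) in dict(bottle=(233,227),ja=(247,289),jb=(227,343)).items(): print(n,onz(S,u,v,0))
print("bot scene",onz(C,283,277,0), "jar", onz(C,370,240,0))
im=cv2.imread("pics/side0.png")
h=cv2.cvtColor(im,cv2.COLOR_BGR2HSV)
m=(((h[...,0]<6)|(h[...,0]>174))&(h[...,1]>150)&(h[...,2]>120)).astype(np.uint8)
n,l,st,ce=cv2.connectedComponentsWithStats(m)
for i in range(1,n):
    if st[i,4]>25: print(st[i],ce[i],onz(S,*ce[i],98))
big=cv2.resize(im[145:260,160:350],None,fx=4,fy=4,interpolation=cv2.INTER_CUBIC);cv2.imwrite("pics/sidecrop.png",big)
E
```

```text
case corners [array([583.1, 191.5, 165. ]), array([782.5, 186.2, 165. ]), array([753.5, -21.2, 165. ]), array([572.6,  -6.5, 165. ])]
case scene [array([761.5, 211.6, 165. ]), array([727.5, -29.4, 165. ]), array([561.6, -42.3, 165. ]), array([579.4, 214.7, 165. ])]
bottle [453.8  81.2   0. ]
ja [ 467.1 -191.8    0. ]
jb [ 401.8 -348.7    0. ]
bot scene [448.2 101.2   0. ] jar [ 475.3 -195.8    0. ]
[241 253  13  11  48] [248.9 259.2] [ 480.4 -182.8   98. ]
[461 269  29  20 184] [474.9 278.8] [ 997.  -362.3   98. ]
[214 304  19  15 117] [223.3 311.2] [ 404.9 -336.3   98. ]
```

View pics/sidecrop.png

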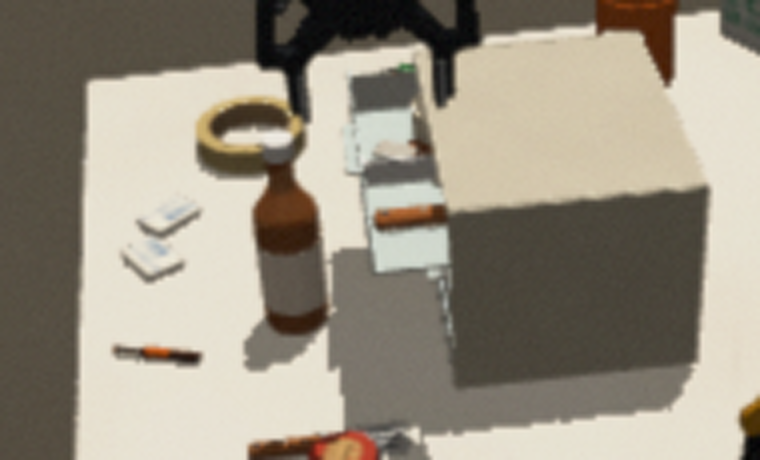

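View pics/wrist0.png

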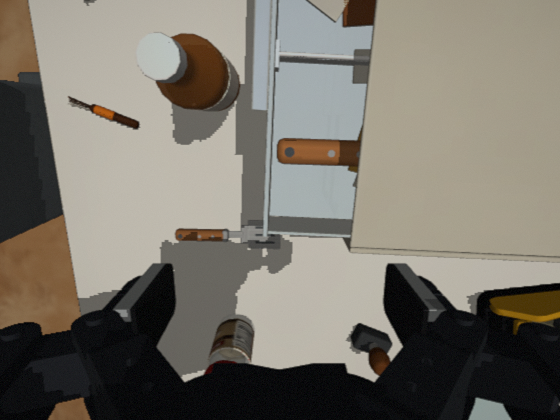

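```bash
python3 - <<'E'
from h import *
np.set_printoptions(precision=1,suppress=True)
W=camera_model("wrist");S=camera_model("side");C=camera_model("scene")
print("cam",-W["R"].T@W["t"])
for n,(u,v,z) in dict(cap=(162,57,172),lid1=(376,20,165),lid2=(351,251,165),lids=(559,261,165),fr1=(277,20,156),fr2=(267,232,156),h_end=(277,151,122),h_s0=(340,139,129),h_s1=(340,166,129),h_top=(300,138,129),h_bot=(300,164,129),lip1=(266,0,150),lip2=(260,110,150)).items(): print(n,onz(W,u,v,z))
a=onz(W,376,20,165)-onz(W,351,251,165);print(np.arctan2(a[1],a[0]))
print("caps tri?")
im=cv2.imread("pics/scene0.png");h=cv2.cvtColor(im,cv2.COLOR_BGR2HSV)
m=(((h[...,0]<6)|(h[...,0]>174))&(h[...,1]>150)&(h[...,2]>100)).astype(np.uint8)
n,l,st,ce=cv2.connectedComponentsWithStats(m)
for i in range(1,n):
    if st[i,4]>15: print(st[i],ce[i],onz(C,*ce[i],98))
# jar tops in side: top ellipse centre at z=106
print("jar tops",onz(S,248,257,106),onz(S,223,309,106))
E
```

```text
cam [525.   65.4 373.7]
cap [462.1  95.7 172. ]
lid1 [577.  115.2 165. ]
lid2 [570.7 -18.2 165. ]
lids [705. -25. 165.]
fr1 [523.5 117.4 156. ]
fr2 [516.7  -8.4 156. ]
h_end [523.2  41.  122. ]
h_s0 [566.6  49.9 129. ]
h_s1 [567.4  31.3 129. ]
h_top [539.   50.6 129. ]
h_bot [539.3  32.7 129. ]
lip1 [517.2 129.1 150. ]
lip2 [512.9  68.8 150. ]
1.5232836684899607
caps tri?
jar tops [ 478.7 -182.9  106. ] [ 405.  -336.9  106. ]
```

move_arm(
  rows=[
    {"linear":[0,0,0],"rotation":[0,1,0]},
    {"linear":[0,0,0],"rotation":[0,1,0]},
  ],
  jaw=0.7,
)

```text
time_s: 0.35
tool_pos: [524.8, 0.0, 230.9]
orientation: [[0.984, -0.001, 0.177], [-0.177, 0.0, 0.984], [-0.001, -1.0, -0.0]]
force: [-0.0, 0.2, 0.6]
grip_width: 60.0
```

```bash
python3 -c "
from rig import *
s=observe();print(s['q'],s['grip_width'],s['tool_pos'],s['orientation'].round(3),s['time_s'])"
```

```text
[ 4.76251879e-06  1.26071024e-01 -4.01132902e-02  1.40542803e+00
  5.41111020e-06  1.74889196e+00] 59.999143191261474 [5.24769916e+02 4.09820965e-03 2.30917098e+02] [[ 0.984 -0.001  0.177]
 [-0.177  0.     0.984]
 [-0.001 -1.    -0.   ]] 0.35
```

move_arm(
  rows=[
    {"linear":[0,0,0],"rotation":[0,-1,0]},
    {"linear":[0,0,0],"rotation":[0,-1,0]},
    {"linear":[0,0,0],"rotation":[0,-1,0]},
    {"linear":[0,0,0],"rotation":[0,-1,0]},
    {"linear":[0,0,0],"rotation":[0,-1,0]},
    {"linear":[0,0,0],"rotation":[0,-1,0]},
    {"linear":[0,0,0],"rotation":[0,-1,0]},
    {"linear":[0,0,0],"rotation":[0,-1,0]},
    {"linear":[0,0,0],"rotation":[0,-1,0]},
    {"linear":[0,0,0],"rotation":[0,-1,0]},
    {"linear":[0,0,0],"rotation":[0,-1,0]},
    {"linear":[0,0,0],"rotation":[0,-1,0]},
    {"linear":[0,0,0],"rotation":[0,-1,0]},
    {"linear":[0,0,0],"rotation":[0,-1,0]},
    {"linear":[0,0,0],"rotation":[0,-1,0]},
    {"linear":[0,0,0],"rotation":[0,-1,0]},
    {"linear":[0,0,0],"rotation":[0,-1,0]},
    {"linear":[0,0,0],"rotation":[0,-1,0]},
    {"linear":[0,0,0],"rotation":[0,-1,0]},
    {"linear":[0,0,0],"rotation":[0,-1,0]},
  ],
)

```text
time_s: 2.35
tool_pos: [524.8, 0.0, 231.0]
orientation: [[-0.004, -0.001, -1.0], [1.0, 0.0, -0.004], [0.0, -1.0, 0.001]]
force: [1.0, -0.6, 0.4]
grip_width: 59.9
```

move_arm(
  rows=[
    {"linear":[0.32,0,0.21],"rotation":[0,0,0]},
    {"linear":[0.32,0,0.21],"rotation":[0,0,0]},
    {"linear":[0.32,0,0.21],"rotation":[0,0,0]},
    {"linear":[0.32,0,0.21],"rotation":[0,0,0]},
    {"linear":[0.32,0,0.21],"rotation":[0,0,0]},
    {"linear":[0.32,0,0.21],"rotation":[0,0,0]},
    {"linear":[0,0,0],"rotation":[0,0,0]},
  ],
)

```text
time_s: 3.05
tool_pos: [460.9, 97.2, 231.3]
orientation: [[-0.002, -0.001, -1.0], [1.0, 0.0, -0.002], [0.0, -1.0, 0.001]]
force: [-0.0, -0.5, 0.0]
grip_width: 59.9
```

```bash
python3 - <<'E'
from h import *
s=observe();print(s['q'],s['tool_pos'],s['orientation'].round(3),s['time_s'])
m=camera_model("wrist");im=capture("wrist");cv2.imwrite("pics/wrist1.png",im[:,:,::-1]);print(proj(m,[462,96,172]))
import pickle;pickle.dump(m,open("w1.pkl","wb"))
E
```

```text
[ 2.07547099e-01  2.42615778e-02 -1.50042555e-01  1.39699797e+00
  3.92493940e-04  2.05216204e-01] [460.90663354  97.17598818 231.25307223] [[-0.002 -0.001 -1.   ]
 [ 1.     0.    -0.002]
 [ 0.    -1.     0.001]] 3.05
(np.float64(278.4436371985531), np.float64(229.89626430536026))
```

View pics/wrist1.png

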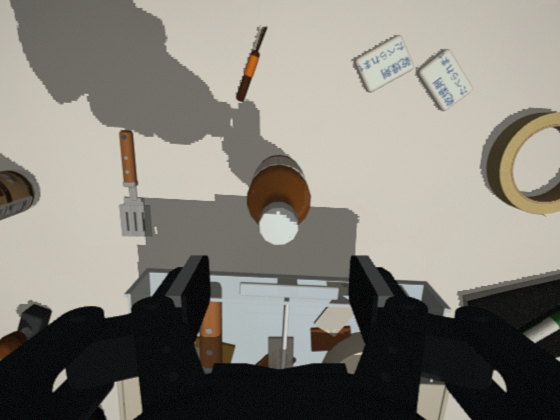

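move_arm(
  rows=[
    {"linear":[0,0.4,0],"rotation":[0,0,0]},
    {"linear":[0,0.4,0],"rotation":[0,0,0]},
    {"linear":[0,0.4,0],"rotation":[0,0,0]},
    {"linear":[0,0.4,0],"rotation":[0,0,0]},
    {"linear":[0,0.36,0],"rotation":[0,0,0]},
    {"linear":[0,0,0],"rotation":[0,0,0]},
  ],
)

```text
time_s: 3.7
tool_pos: [460.8, 95.0, 130.8]
orientation: [[0.001, -0.004, -1.0], [1.0, -0.001, 0.001], [-0.001, -1.0, 0.004]]
force: [-0.5, 0.9, 0.1]
grip_width: 59.7
```

move_arm(
  rows=[
    {"linear":[0,0,0],"rotation":[0,0,0]},
    {"linear":[0,0,0],"rotation":[0,0,0]},
    {"linear":[0,0,0],"rotation":[0,0,0]},
    {"linear":[0,0,0],"rotation":[0,0,0]},
    {"linear":[0,0,0],"rotation":[0,0,0]},
    {"linear":[0,0,0],"rotation":[0,0,0]},
    {"linear":[0,0,0],"rotation":[0,0,0]},
    {"linear":[0,0,0],"rotation":[0,0,0]},
  ],
  jaw=0,
  squeeze=30,
)

```text
time_s: 4.5
tool_pos: [462.8, 96.2, 134.4]
orientation: [[-0.0, 0.002, -1.0], [1.0, 0.0, -0.0], [0.0, -1.0, -0.002]]
force: [-1.0, -0.0, 6.2]
grip_width: 23.7
```

move_arm(
  rows=[
    {"linear":[0,-0.25,0],"rotation":[0,0,0]},
    {"linear":[0,-0.45,0],"rotation":[0,0,0]},
    {"linear":[0,-0.45,0],"rotation":[0,0,0]},
    {"linear":[0,-0.45,0],"rotation":[0,0,0]},
    {"linear":[0,-0.45,0],"rotation":[0,0,0]},
    {"linear":[0,-0.45,0],"rotation":[0,0,0]},
    {"linear":[0,0,0],"rotation":[0,0,0]},
  ],
)

```text
time_s: 5.2
tool_pos: [462.9, 96.2, 261.3]
orientation: [[-0.0, 0.004, -1.0], [1.0, 0.001, -0.0], [0.001, -1.0, -0.004]]
force: [0.4, 0.4, -1.8]
grip_width: 23.6
```

move_arm(
  rows=[
    {"linear":[-0.3,0,0.02],"rotation":[0,0,0]},
    {"linear":[-0.5,0,0.03],"rotation":[0,0,0]},
    {"linear":[-0.5,0,0.03],"rotation":[0,0,0]},
    {"linear":[-0.5,0,0.03],"rotation":[0,0,0]},
    {"linear":[-0.5,0,0.03],"rotation":[0,0,0]},
    {"linear":[-0.5,0,0.03],"rotation":[0,0,0]},
    {"linear":[-0.5,0,0.03],"rotation":[0,0,0]},
    {"linear":[-0.5,0,0.03],"rotation":[0,0,0]},
    {"linear":[-0.5,0,0.03],"rotation":[0,0,0]},
    {"linear":[-0.5,0,0.03],"rotation":[0,0,0]},
    {"linear":[-0.5,0,0.03],"rotation":[0,0,0]},
    {"linear":[-0.5,0,0.03],"rotation":[0,0,0]},
    {"linear":[-0.5,0,0.03],"rotation":[0,0,0]},
    {"linear":[-0.5,0,0.02],"rotation":[0,0,0]},
    {"linear":[-0.32,0,0.02],"rotation":[0,0,0]},
    {"linear":[0,0,0],"rotation":[0,0,0]},
    {"linear":[0,0,0],"rotation":[0,0,0]},
  ],
)

```text
time_s: 6.9
tool_pos: [440.7, -259.6, 257.6]
orientation: [[0.001, -0.001, -1.0], [1.0, 0.001, 0.001], [0.001, -1.0, 0.001]]
force: [0.4, 0.1, -2.0]
grip_width: 23.9
```

```bash
python3 - <<'E'
from h import *
np.set_printoptions(precision=1,suppress=True)
s=observe();print(s['tool_pos'],s['time_s'])
m=camera_model("wrist");im=capture("wrist");sd=capture("side")
a=cv2.resize(sd[180:380,160:300],None,fx=2.1,fy=2.1)
cv2.imwrite("pics/place.png",np.hstack([im[:,:500],a])[:,:,::-1])
for X in([479,-183,106],[405,-336,106],[442,-260,0]):print("wrist pix",proj(m,X))
import pickle;pickle.dump(m,open("w2.pkl","wb"))
E
```

```text
[ 440.7 -259.6  257.6] 6.9
wrist pix (np.float64(365.6249605653108), np.float64(236.91298896986274))
wrist pix (np.float64(188.59872833027666), np.float64(153.59129040935403))
wrist pix (np.float64(279.2014239305614), np.float64(176.2321496494467))
```

View pics/place.png

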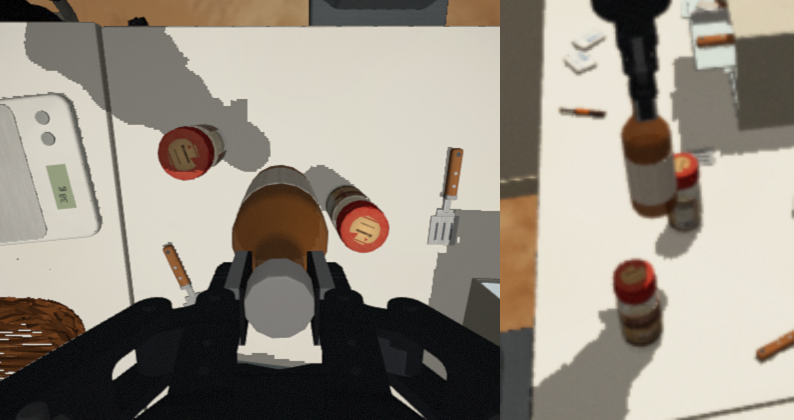

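move_arm(
  rows=[
    {"linear":[-0.04,0.3,0.05],"rotation":[0,0,0]},
    {"linear":[0,0.4,0],"rotation":[0,0,0]},
    {"linear":[0,0.4,0],"rotation":[0,0,0]},
    {"linear":[0,0.4,0],"rotation":[0,0,0]},
    {"linear":[0,0.4,0],"rotation":[0,0,0]},
    {"linear":[0,0.3,0],"rotation":[0,0,0]},
    {"linear":[0,0.15,0],"rotation":[0,0,0]},
    {"linear":[0,0.08,0],"rotation":[0,0,0]},
    {"linear":[0,0,0],"rotation":[0,0,0]},
    {"linear":[0,0,0],"rotation":[0,0,0]},
  ],
)

```text
time_s: 8.0
tool_pos: [438.9, -262.0, 137.6]
orientation: [[-0.0, 0.001, -1.0], [1.0, -0.001, -0.0], [-0.001, -1.0, -0.001]]
force: [0.5, 0.5, -2.5]
grip_width: 23.9
```

move_arm(
  rows=[
    {"linear":[0,0.03,0],"rotation":[0,0,0]},
    {"linear":[0,0.02,0],"rotation":[0,0,0]},
    {"linear":[0,0,0],"rotation":[0,0,0]},
    {"linear":[0,0,0],"rotation":[0,0,0]},
  ],
)

```text
time_s: 8.4
tool_pos: [438.6, -262.1, 134.5]
orientation: [[0.0, 0.0, -1.0], [1.0, -0.0, 0.0], [-0.0, -1.0, -0.0]]
force: [-0.1, 1.0, -0.7]
grip_width: 23.9
```

move_arm(
  rows=[
    {"linear":[0,0.01,0],"rotation":[0,0,0]},
    {"linear":[0,0,0],"rotation":[0,0,0]},
  ],
)

```text
time_s: 8.6
tool_pos: [438.9, -262.2, 134.5]
orientation: [[0.0, 0.001, -1.0], [1.0, -0.001, 0.0], [-0.001, -1.0, -0.001]]
force: [-0.2, 1.0, 3.5]
grip_width: 23.7
```

move_arm(
  rows=[
    {"linear":[0,0,0],"rotation":[0,0,0]},
    {"linear":[0,0,0],"rotation":[0,0,0]},
    {"linear":[0,0,0],"rotation":[0,0,0]},
    {"linear":[0,0,0],"rotation":[0,0,0]},
    {"linear":[0,0,0],"rotation":[0,0,0]},
    {"linear":[0,0,0],"rotation":[0,0,0]},
    {"linear":[0,0,0],"rotation":[0,0,0]},
  ],
  jaw=0.7,
)

```text
time_s: 9.3
tool_pos: [438.5, -262.0, 133.8]
orientation: [[0.0, -0.0, -1.0], [1.0, 0.0, 0.0], [0.0, -1.0, 0.0]]
force: [0.2, -0.2, -0.0]
grip_width: 59.7
```

move_arm(
  rows=[
    {"linear":[0,-0.2,0],"rotation":[0,0,0]},
    {"linear":[0,-0.4,0],"rotation":[0,0,0]},
    {"linear":[0,-0.5,0],"rotation":[0,0,0]},
    {"linear":[0,-0.5,0],"rotation":[0,0,0]},
    {"linear":[0,-0.4,0],"rotation":[0,0,0]},
    {"linear":[0,0,0],"rotation":[0,0,0]},
  ],
)

```text
time_s: 9.9
tool_pos: [439.7, -262.7, 237.5]
orientation: [[-0.0, 0.005, -1.0], [1.0, -0.003, -0.0], [-0.003, -1.0, -0.005]]
force: [0.4, 1.0, 0.6]
grip_width: 59.6
```

```bash
python3 - <<'E'
from h import *
np.set_printoptions(precision=1,suppress=True)
s=observe();print(s['tool_pos'],s['time_s'])
m=camera_model("wrist");im=capture("wrist");sd=capture("side");S=camera_model("side")
cv2.imwrite("pics/place2w.png",im[:,:,::-1]);cv2.imwrite("pics/place2s.png",sd[:,:,::-1])
def caps(im,lo,m,z,red):
    h=cv2.cvtColor(im,cv2.COLOR_RGB2HSV)
    k=((((h[...,0]<8)|(h[...,0]>172))&(h[...,1]>140)&(h[...,2]>90)) if red else ((h[...,1]<40)&(h[...,2]>185))).astype(np.uint8)
    n,l,st,ce=cv2.connectedComponentsWithStats(k)
    for i in range(1,n):
        if lo<st[i,4]<9000: print(red,st[i],ce[i],onz(m,*ce[i],z))
caps(im,150,m,106,1);caps(im,300,m,172,0);caps(sd,30,S,102,1)
print(proj(m,[439,-262,172]),proj(S,[439,-262,172]),proj(S,[439,-262,0]))
a=cv2.resize(sd[180:380,160:300],None,fx=2.1,fy=2.1)
cv2.imwrite("pics/place2.png",np.hstack([im[:,:500],a])[:,:,::-1])
E
```

```text
[ 439.7 -262.7  237.5] 9.9
1 [159 169  43  15 205] [180.5 178.5] [ 422.4 -342.3  106. ]
1 [ 348  212   52   49 1155] [373.6 234.9] [ 469.8 -185.4  106. ]
0 [  13   99   78  146 5142] [ 52.1 178.6] [ 410.5 -400.9  172. ]
0 [  98  378   41   42 1008] [122.4 399.5] [ 573.5 -378.   172. ]
1 [237 253  17  12 102] [245.4 259.2] [ 471.5 -185.1  102. ]
1 [461 269  29  21 236] [474.5 279.4] [ 991.9 -367.   102. ]
1 [215 304  19  15 128] [224.3 311. ] [ 407.2 -339.6  102. ]
(np.float64(281.78389911463194), np.float64(223.56452376677288)) (np.float64(232.5788870225298), np.float64(261.6742999029142)) (np.float64(239.15258670952807), np.float64(311.30130441682394))
```

View pics/place2.png

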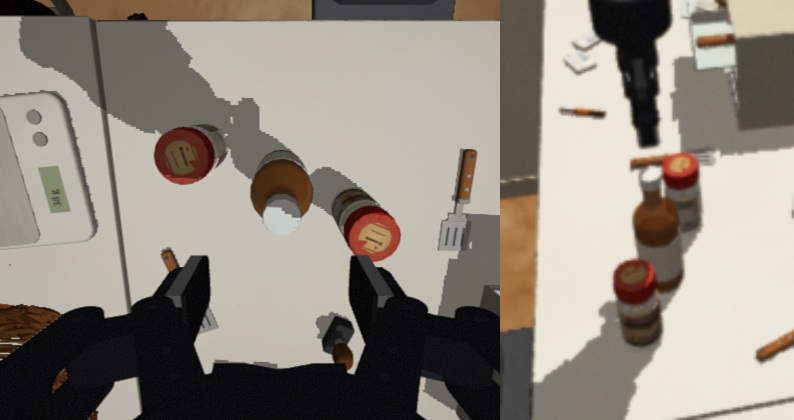

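move_arm(
  rows=[
    {"linear":[0.28,0,-0.1],"rotation":[0,0,0]},
    {"linear":[0.5,0,-0.15],"rotation":[0,0,0]},
    {"linear":[0.5,0,-0.15],"rotation":[0,0,0]},
    {"linear":[0.5,0,-0.15],"rotation":[0,0,0]},
    {"linear":[0.5,0,-0.15],"rotation":[0,0,0]},
    {"linear":[0.5,0,-0.15],"rotation":[0,0,0]},
    {"linear":[0.5,0,-0.15],"rotation":[0,0,0]},
    {"linear":[0.5,0,-0.15],"rotation":[0,0,0]},
    {"linear":[0.5,0,-0.15],"rotation":[0,0,0]},
    {"linear":[0.5,0,-0.15],"rotation":[0,0,0]},
    {"linear":[0.5,0,-0.15],"rotation":[0,0,0]},
    {"linear":[0.5,0,-0.15],"rotation":[0,0,0]},
    {"linear":[0.5,0,-0.15],"rotation":[0,0,0]},
    {"linear":[0.5,0,-0.2],"rotation":[0,0,0]},
    {"linear":[0,0,0],"rotation":[0,0,0]},
    {"linear":[0,0,0],"rotation":[0,0,0]},
  ],
  jaw=0,
)

```text
time_s: 11.6
tool_pos: [542.8, 77.9, 232.6]
orientation: [[-0.002, -0.002, -1.0], [1.0, -0.0, -0.002], [-0.0, -1.0, 0.002]]
force: [-0.4, 0.1, 0.4]
grip_width: 0.0
```

```bash
python3 - <<'E'
from h import *
np.set_printoptions(precision=1,suppress=True)
s=observe();print(s['tool_pos'],s['grip_width'],s['q'])
m=camera_model("wrist");im=capture("wrist");cv2.imwrite("pics/drawer.png",im[:,:,::-1])
for X in([523,78,156],[520,120,156],[517,-8,156],[546,76,135],[539,41,129]):print(X,proj(m,X))
E
```

```text
[542.8  77.9 232.6] 0.024395350975294175 [ 0.1  0.2  0.   1.4 -0.   0.1]
[523, 78, 156] (np.float64(280.508668978584), np.float64(190.76090313411154))
[520, 120, 156] (np.float64(346.1558492773071), np.float64(186.2575095426817))
[517, -8, 156] (np.float64(145.6868150414902), np.float64(181.34734092673662))
[546, 76, 135] (np.float64(277.54554964084815), np.float64(216.1856262303006))
[539, 41, 129] (np.float64(229.56215655221655), np.float64(204.6142257181292))
```

View pics/drawer.png

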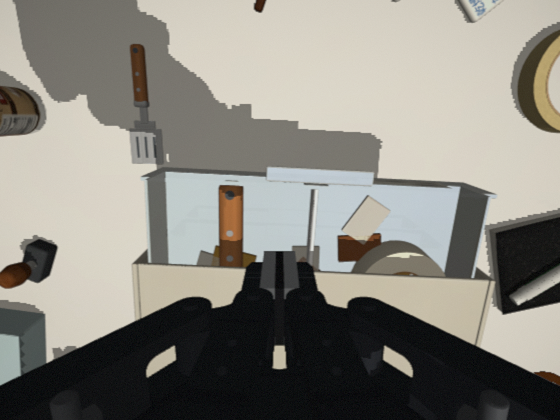

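move_arm(
  rows=[
    {"linear":[0,0.3,0],"rotation":[0,0,0]},
    {"linear":[0,0.4,0],"rotation":[0,0,0]},
    {"linear":[0,0.4,0],"rotation":[0,0,0]},
    {"linear":[0,0.4,0],"rotation":[0,0,0]},
    {"linear":[0,0.3,0],"rotation":[0,0,0]},
    {"linear":[0,0.1,0],"rotation":[0,0,0]},
    {"linear":[0,0,0],"rotation":[0,0,0]},
  ],
)

```text
time_s: 12.35
tool_pos: [542.7, 76.3, 138.2]
orientation: [[0.001, -0.002, -1.0], [1.0, -0.0, 0.001], [-0.0, -1.0, 0.002]]
force: [-0.7, 0.4, -0.1]
grip_width: 0.3
```

move_arm(
  rows=[
    {"linear":[0.01,0,0.1],"rotation":[0,0,0]},
    {"linear":[0.01,0,0.1],"rotation":[0,0,0]},
    {"linear":[0.01,0,0.15],"rotation":[0,0,0]},
    {"linear":[0.01,0,0.15],"rotation":[0,0,0]},
    {"linear":[0.01,0,0.15],"rotation":[0,0,0]},
    {"linear":[0.01,0,0.15],"rotation":[0,0,0]},
    {"linear":[0.01,0,0.15],"rotation":[0,0,0]},
    {"linear":[0.01,0,0.15],"rotation":[0,0,0]},
    {"linear":[0.01,0,0.15],"rotation":[0,0,0]},
    {"linear":[0.01,0,0.15],"rotation":[0,0,0]},
    {"linear":[0,0,0.1],"rotation":[0,0,0]},
    {"linear":[0,0,0.1],"rotation":[0,0,0]},
    {"linear":[0,0,0],"rotation":[0,0,0]},
  ],
)

```text
time_s: 13.65
tool_pos: [462.8, 82.0, 138.8]
orientation: [[-0.0, -0.0, -1.0], [1.0, 0.0, -0.0], [0.0, -1.0, 0.0]]
force: [0.3, -0.8, -0.9]
grip_width: 0.2
```

move_arm(
  rows=[
    {"linear":[0,0,0.06],"rotation":[0,0,0]},
    {"linear":[0,0,0.04],"rotation":[0,0,0]},
    {"linear":[0,0,0],"rotation":[0,0,0]},
  ],
)

```text
time_s: 13.95
tool_pos: [458.4, 82.0, 138.8]
orientation: [[0.0, -0.0, -1.0], [1.0, 0.0, 0.0], [0.0, -1.0, 0.0]]
force: [0.5, 0.4, -0.3]
grip_width: 0.1
```

move_arm(
  rows=[
    {"linear":[0,0,0.05],"rotation":[0,0,0]},
    {"linear":[0,0,0],"rotation":[0,0,0]},
  ],
)

```text
time_s: 14.15
tool_pos: [458.1, 82.0, 139.0]
orientation: [[0.0, 0.004, -1.0], [1.0, -0.0, 0.0], [-0.0, -1.0, -0.004]]
force: [7.3, -0.2, -4.2]
grip_width: -0.2
```

move_arm(
  rows=[
    {"linear":[0,0,-0.1],"rotation":[0,0,0]},
    {"linear":[0,-0.3,-0.02],"rotation":[0,0,0]},
    {"linear":[0,-0.4,0],"rotation":[0,0,0]},
    {"linear":[0,-0.5,0],"rotation":[0,0,0]},
    {"linear":[0,-0.4,0],"rotation":[0,0,0]},
    {"linear":[-0.38,-0.2,-0.24],"rotation":[0,0,0]},
    {"linear":[-0.38,0,-0.24],"rotation":[0,0.54,0]},
    {"linear":[0,0,0],"rotation":[0,0,0]},
    {"linear":[0,0,0],"rotation":[0,0,0]},
  ],
  jaw=0.5,
)

```text
time_s: 15.05
tool_pos: [485.7, 43.9, 228.4]
orientation: [[0.048, -0.001, -0.999], [0.999, 0.0, 0.047], [0.0, -1.0, 0.001]]
force: [-0.2, -0.2, -1.0]
grip_width: 42.8
```

```bash
python3 - <<'E'
from h import *
np.set_printoptions(precision=2,suppress=True)
s=observe();print(s['tool_pos'],s['grip_width'],s['q'],s['orientation'],s['time_s'])
m=camera_model("wrist");im=capture("wrist");cv2.imwrite("pics/open.png",im[:,:,::-1])
import pickle;pickle.dump(m,open("w3.pkl","wb"))
for X in([488,44,129],[448,46,122],[445,78,156]):print(X,proj(m,X))
h=cv2.cvtColor(im,cv2.COLOR_RGB2HSV)
k=((h[...,0]<18)&(h[...,1]>120)&(h[...,2]>70)).astype(np.uint8)
n,l,st,ce=cv2.connectedComponentsWithStats(k)
for i in range(1,n):
    if st[i,4]>200: print(st[i],ce[i],onz(m,*ce[i],129))
E
```

```text
[485.71  43.91 228.38] 42.80631314388823 [ 0.09  0.06 -0.12  1.39  0.    0.14] [[ 0.05 -0.   -1.  ]
 [ 1.    0.    0.05]
 [ 0.   -1.    0.  ]] 15.05
[488, 44, 129] (np.float64(280.42048254524315), np.float64(214.00995478229285))
[448, 46, 122] (np.float64(280.55372435515915), np.float64(157.1167025857855))
[445, 78, 156] (np.float64(332.65050512972135), np.float64(155.95314675786685))
[292  24  15  25 221] [299.02  35.54] [371.19  61.29 129.  ]
[166 111  17  53 469] [173.53 138.15] [430.88 -26.24 129.  ]
[ 269  160   25   99 2022] [280.37 210.01] [485.01  44.1  129.  ]
[   0  178   34   47 1122] [ 14.43 200.57] [ 468.94 -145.26  129.  ]
[391 211  27  27 480] [400.26 222.91] [498.88 130.65 129.  ]
[437 245  52  47 234] [467.26 270.26] [538.78 182.72 129.  ]
```

View pics/open.png

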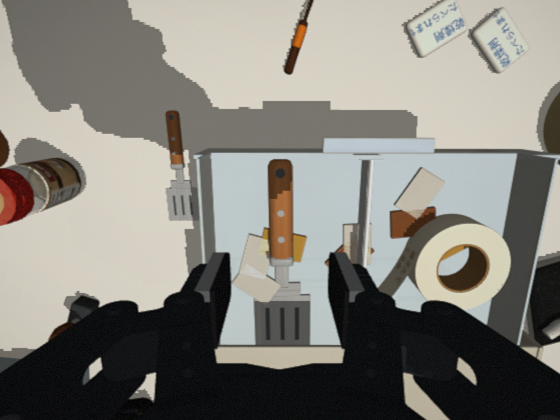

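move_arm(
  rows=[
    {"linear":[0,0.3,0],"rotation":[0,0,0]},
    {"linear":[0,0.4,0],"rotation":[0,0,0]},
    {"linear":[0,0.4,0],"rotation":[0,0,0]},
    {"linear":[0,0.4,0],"rotation":[0,0,0]},
    {"linear":[0,0.3,0],"rotation":[0,0,0]},
    {"linear":[0,0.2,0],"rotation":[0,0,0]},
    {"linear":[0,0.1,0],"rotation":[0,0,0]},
    {"linear":[0,0,0],"rotation":[0,0,0]},
    {"linear":[0,0,0],"rotation":[0,0,0]},
  ],
)

```text
time_s: 16.0
tool_pos: [486.3, 44.2, 124.4]
orientation: [[0.047, 0.001, -0.999], [0.999, 0.0, 0.047], [0.0, -1.0, -0.001]]
force: [-0.4, -0.6, 0.1]
grip_width: 42.6
```

move_arm(
  rows=[
    {"linear":[0,0.07,0],"rotation":[0,0,0]},
    {"linear":[0,0.05,0],"rotation":[0,0,0]},
    {"linear":[0,0,0],"rotation":[0,0,0]},
  ],
)

```text
time_s: 16.3
tool_pos: [485.9, 44.0, 117.6]
orientation: [[0.047, -0.0, -0.999], [0.999, -0.0, 0.047], [-0.0, -1.0, 0.0]]
force: [-0.9, -0.3, -0.4]
grip_width: 43.1
```

move_arm(
  rows=[
    {"linear":[0,0,0],"rotation":[0,0,0]},
    {"linear":[0,0,0],"rotation":[0,0,0]},
    {"linear":[0,0,0],"rotation":[0,0,0]},
    {"linear":[0,0,0],"rotation":[0,0,0]},
    {"linear":[0,0,0],"rotation":[0,0,0]},
    {"linear":[0,0,0],"rotation":[0,0,0]},
    {"linear":[0,0,0],"rotation":[0,0,0]},
  ],
  jaw=0,
  squeeze=60,
)

```text
time_s: 17.0
tool_pos: [486.3, 44.1, 118.1]
orientation: [[0.047, 0.001, -0.999], [0.999, 0.0, 0.047], [0.0, -1.0, -0.001]]
force: [0.9, -0.1, 5.5]
grip_width: 16.2
```

move_arm(
  rows=[
    {"linear":[0,-0.04,0],"rotation":[0,0,0]},
    {"linear":[0,-0.06,0],"rotation":[0,0,0]},
    {"linear":[0,-0.11,-0.005],"rotation":[0.5,0,0]},
    {"linear":[0,-0.11,-0.005],"rotation":[0.5,0,0]},
    {"linear":[0,-0.11,-0.005],"rotation":[0.5,0,0]},
    {"linear":[0,-0.11,-0.005],"rotation":[0.5,0,0]},
    {"linear":[0,0,0],"rotation":[0,0,0]},
    {"linear":[0,0,0],"rotation":[0,0,0]},
  ],
)

```text
time_s: 17.8
tool_pos: [488.4, 43.8, 144.0]
orientation: [[0.047, -0.174, -0.984], [0.999, 0.008, 0.047], [-0.0, -0.985, 0.174]]
force: [0.8, -0.2, -1.6]
grip_width: 16.3
```

```bash
python3 - <<'E'
from h import *
s=observe();print(s['q'].round(2),s['force'].round(1),s['grip_width'])
im=capture("wrist");sd=capture("side")
a=cv2.resize(sd[140:260,170:345],None,fx=3,fy=3)
a=np.vstack([a,np.zeros((60,525,3),np.uint8)]);cv2.imwrite("pics/tilt.png",np.hstack([im[:,140:415],a])[:,:,::-1])
E
```

```text
[ 0.08  0.22 -0.13  1.39  0.02  0.12] [ 0.8 -0.2 -1.6] 16.311838454300105
```

View pics/tilt.png

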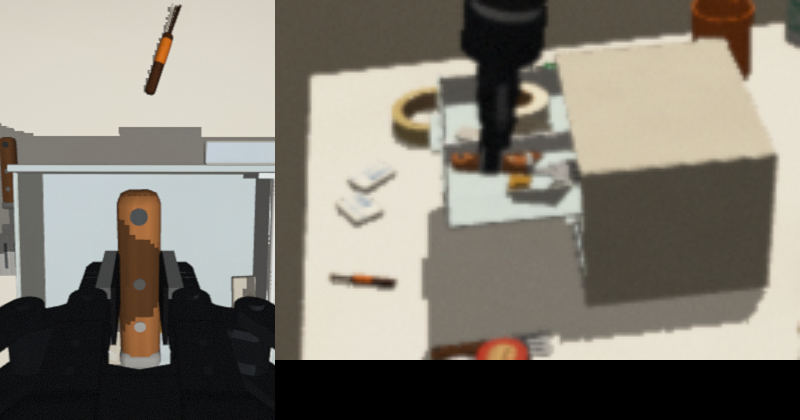

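move_arm(
  rows=[
    {"linear":[0,-0.11,-0.005],"rotation":[0.5,0,0]},
    {"linear":[0,-0.11,-0.005],"rotation":[0.5,0,0]},
    {"linear":[0,-0.11,-0.005],"rotation":[0.5,0,0]},
    {"linear":[0,-0.11,-0.005],"rotation":[0.5,0,0]},
    {"linear":[0,-0.11,-0.005],"rotation":[0.5,0,0]},
    {"linear":[0,-0.11,-0.005],"rotation":[0.5,0,0]},
    {"linear":[0,0,0],"rotation":[0,0,0]},
  ],
)

```text
time_s: 18.6
tool_pos: [499.5, 43.3, 175.1]
orientation: [[0.047, -0.423, -0.905], [0.999, 0.02, 0.043], [-0.0, -0.906, 0.423]]
force: [1.2, -0.6, -0.9]
grip_width: 16.1
```

move_arm(
  rows=[
    {"linear":[0,0,0.15],"rotation":[0,0,0]},
    {"linear":[0,0,0.25],"rotation":[0,0,0]},
    {"linear":[0,0,0.25],"rotation":[0,0,0]},
    {"linear":[0,0,0.25],"rotation":[0,0,0]},
    {"linear":[0,0,0.25],"rotation":[0,0,0]},
    {"linear":[0,0,0.25],"rotation":[0,0,0]},
    {"linear":[0,0,0],"rotation":[0,0,0]},
  ],
)

```text
time_s: 19.3
tool_pos: [434.4, 46.5, 206.9]
orientation: [[0.047, -0.421, -0.906], [0.999, 0.02, 0.042], [0.0, -0.907, 0.421]]
force: [0.3, 0.1, -0.8]
grip_width: 16.3
```

move_arm(
  rows=[
    {"linear":[0,-0.15,0.07],"rotation":[0,0,0]},
    {"linear":[0,-0.25,0.12],"rotation":[0,0,0]},
    {"linear":[0,-0.25,0.12],"rotation":[0,0,0]},
    {"linear":[0,-0.25,0.12],"rotation":[0,0,0]},
    {"linear":[0,-0.25,0.12],"rotation":[0,0,0]},
    {"linear":[0,-0.25,0.12],"rotation":[0,0,0]},
    {"linear":[0,-0.25,0.12],"rotation":[0,0,0]},
    {"linear":[0,-0.2,0.1],"rotation":[0,0,0]},
    {"linear":[0,0,0],"rotation":[0,0,0]},
    {"linear":[0,0,0],"rotation":[0,0,0]},
    {"linear":[0,0,0],"rotation":[0,0,0]},
    {"linear":[0,0,0],"rotation":[0,0,0]},
    {"linear":[0,0,0],"rotation":[0,0,0]},
  ],
)

```text
time_s: 20.6
tool_pos: [434.3, 46.4, 307.7]
orientation: [[0.047, -0.423, -0.905], [0.999, 0.02, 0.043], [-0.0, -0.906, 0.423]]
force: [0.3, 0.7, -1.4]
grip_width: 16.2
```

```bash
python3 - <<'E'
from h import *
s=observe();print(s['q'].round(2),s['joint_velocities'].round(3),s['force'].round(1),s['grip_width'],s['tool_pos'],s['time_s'])
o=s['orientation'];p=s['tool_pos']
for n,a in(("handle end",36),("blade",-124)):print(n,p+o[:,2]*a+o[:,1]*3)
im=capture("scene");sd=capture("side")
f=lambda i:cv2.resize(i,(400,300));cv2.imwrite("pics/end.png",np.hstack([cv2.resize(im[100:300,150:417],(400,300)),cv2.resize(sd[100:366,120:475],(400,300))])[:,:,::-1])
E
```

```text
[0.07 0.32 0.29 1.97 0.05 0.11] [-0.001 -0.002  0.003  0.002  0.001  0.002] [ 0.3  0.7 -1.4] 16.237436652928462 [434.31577229  46.42386678 307.66917178] 20.6
handle end [400.46930416  48.02179697 320.19367631]
blade [545.2589647   41.18487764 252.44996271]
```

View pics/end.png

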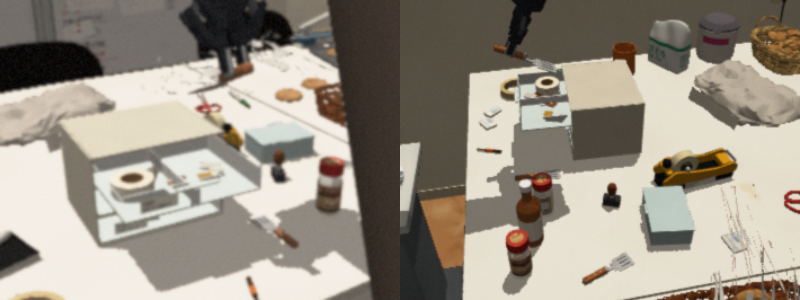

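Both views show the spatula held in the air well above the case. The drawer is open with the label roll in it, and the bottle stands between the jars.

```bash
python3 -c "
from rig import *
print(hand_in())"
```

```text
the job is handed in; nothing more can be done
None
```

The job is handed in. The bottle is back in its gap, the top drawer is open at its stop, and the arm is holding the spatula in the air by its handle. `hand_in()` gives no verdict, so the result rests on my own checks.

- **Bottle:** I gripped it by the neck and cap, carried it over the jars and set it down at about (439, -262) mm. The jars measured about (470, -185) and (406, -339) mm, so the bottle is within a few mm of their midpoint. It was upright after release. The jars' positions stayed within measuring error.
- **Drawer:** I hooked the front panel from inside and pulled until the arm stalled with a 7 N reaction, which I took as the stop. The label roll was still in the drawer in the last pictures.
- **Spatula:** I tilted it 25° about the blade's end, slid it out along its own length and lifted it. The wrist force stayed under about 2 N after the grasp. From the arm's pose, the handle end is at about 320 mm and the blade end at about 252 mm. The last pictures show it clear of everything.

Two readings were slightly off:
- **Handle width:** the fingers read 16.2 mm on the 18 mm handle. The grip did not slip.
- **Jar position:** my first side-camera estimate of the nearer jar was about 8 mm out. I corrected it from a close wrist view before setting the bottle down.

It took about 20.7 s of the 64 s. I viewed 11 pictures, one over the budget of 10.

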